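# Put the mixed-up spice jars back into the clips of their own colour

### The job

After cooking, three of the spice jars were snapped back into one another's clips and the red one was left out on the worktop. Put every jar into the clip of the colour on top of its cap (green leaf, black, white, plain red), using a free spot on the way, and push each one in until it snaps fully home, upright and with its foot on the worktop. Do not tip a jar over, and leave the honey jar and the egg timer where they stand.

Things in the scene. Friction and masses are not known exactly. Their poses are not given: they have to be found in the camera images.
- green_jar: Spice jar with a green-leaf mark on top of its red screw cap and a green label. Origin: centre of its underside, z up, label towards its -x. Glass body 44 mm across up to 75 mm; red cap 44.5 mm across, 85 to 106 mm above the foot: hold it by the cap. About 0.11 kg.
- black_jar: Spice jar with a black disc on top of its red screw cap and a black label. Origin: centre of its underside, z up, label towards its -x. Glass body 44 mm across up to 75 mm; red cap 44.5 mm across, 85 to 106 mm above the foot: hold it by the cap. About 0.11 kg.
- white_jar: Spice jar with a white disc on top of its red screw cap and a pale label with a dark red band. Origin: centre of its underside, z up, label towards its -x. Glass body 44 mm across up to 75 mm; red cap 44.5 mm across, 85 to 106 mm above the foot: hold it by the cap. About 0.11 kg.
- red_jar: Spice jar whose screw cap is plain red all over, with no other colour on top, and with a tan-brown label. Origin: centre of its underside, z up, label towards its -x. Glass body 44 mm across up to 75 mm; red cap 44.5 mm across, 85 to 106 mm above the foot: hold it by the cap. About 0.11 kg.
- green_clip: Green plastic spring clip, one of four alike, 82 mm apart in any order along the front of a fixed oak block; the colour shows on its jaws and on a 40 mm hook over the block. Origin: on the worktop under the centre of a seated jar, so a jar is home when its origin is here. -x points out of the mouth to the front, +x is the way a jar is pushed in, y runs along the block, z up.
- black_clip: Black clip; same size, origin and axes as the green one. Each clip has two sprung jaws, 34 to 54 mm above the worktop, that close 14 mm in front of the seated jar's centre; slick flared lips reach to 29 mm in front and 34 mm to either side and guide a jar up to 6 mm off centre. The oak block begins 29 mm behind the seat and is 50 mm deep, 350 mm long, 64 mm high with the hooks.
- white_clip: White clip; same size, origin and axes as the green one. Pushing in (from the front; too tight from above): the jar meets the jaws about 30 mm in front of the seat, the push peaks at 4 to 7 N (up to 12 N off centre) 28 to 16 mm in front, then the jaws snap past, the force drops and they draw it home against two fixed ribs. With a finger before and one behind the cap the jar cannot swing.
- red_clip: Red clip, empty at the start; same size, origin and axes as the green one. Taking out: lift the jar straight up by its cap (a few N above its weight; it is free of the jaws once raised 60 mm) or pull it out to the front.
- honey_jar: Jar of honey with a white lid, 69 mm across, 99 mm high, origin at its underside. Not part of the job; leave it where it stands.
- egg_timer: Round egg timer with a grey-green top, 59 mm across, 52 mm high, origin at its underside. Not part of the job; leave it where it stands.
There are look-alikes about, which are no part of the job. What is shaped like the black_jar but purple is not meant.

How it is judged:
At the end, for the whole second after the job is handed in: Each of the four jars is in the clip of its own colour: centre within 8 mm of the clip's seat, foot less than 10 mm above the worktop, within 0.12 rad of upright, at rest and released (horizontal distance between green_jar and green_clip below 0.008 m and height (world z) of each of green_jar, black_jar, white_jar, red_jar below 0.01 m and angle between each of green_jar, black_jar, white_jar, red_jar's own z axis and vertical below 0.12 rad and linear speed of each of green_jar, black_jar, white_jar, red_jar below 0.02 m/s and horizontal distance between black_jar and black_clip below 0.008 m and horizontal distance between white_jar and white_clip below 0.008 m and horizontal distance between red_jar and red_clip below 0.008 m); the robot touches nothing.
It fails at once if the honey jar is shifted by more than 20 mm or knocked over (distance of honey_jar from where it was at the start of the episode above 0.02 m or angle between honey_jar's own z axis and vertical above 0.5 rad).
It fails at once if the egg timer is shifted by more than 20 mm or knocked over (distance of egg_timer from where it was at the start of the episode above 0.02 m or angle between egg_timer's own z axis and vertical above 0.5 rad).
It fails at once if a spice jar is tipped over (angle between any of green_jar, black_jar, white_jar, red_jar's own z axis and vertical above 0.8 rad).
It also fails if it takes over 112 s, if anything falls off the work surface, if the arm or the gripper's body presses on something with over 40 N, if the wrist force passes 120 N, or if a joint passes its speed limit or range.

### The arm

A 6-joint arm with a two-finger parallel gripper is mounted at the origin on a cart in front of the work surface, level with it; the furniture and walls round the work are solid. World frame = base frame: x ahead of the robot, y to its left, z up, the work surface at z = 0. Lengths are in m, angles in rad, forces in N, time in s.
With the tool pointing down it reaches from about 0.425 to 0.95 m from the base axis. Payload 14.7 kg.
Tool frame: the origin (TCP) lies at the very end of the fingers, on their centre line; the grasp point (between the pads) lies 19 mm behind it; z points along the fingers, y is the line along which they close (so a half turn about z gives the same grasp; the last joint's range is limited). The gripper opens to 85 mm and grips with 20 to 120 N. Pads are 22 mm wide; open, the fingers measure 114 mm over their backs; the gripper's body (76 mm by 85 mm) begins 54 mm behind the grasp point. The pads swing forward as they close: fully open they stand 13 mm farther back than shut.
Start: joints at [1.123, 0.48, 1.596, -0, 1.065, -0.047], TCP at [0.254, 0.598, 0.231] pointing down, gripper open.
Joint ranges: [-2.75, 2.75], [-0.82, 2.05], [0.23, 2.67], [-1.56, 4.7], [0.09, 2.69], [-2.92, 2.92]. Speed limits (rad/s): [1.89, 1.89, 2.39, 3.01, 3.01, 3.01].

### API

Orientations are given as a unit quaternion [w, x, y, z].
In Python, from rig import env, snapshot, workorder, search_frame, trace, place_of gives the robot as it stands. The module is installed in compiled form; this text tells all that it offers.
- The arm moves only by the tool servo_tool, never from a script. Its argument "series" is a list of rows, each an object with "hand": the gripper command: -1 is fully open, 1 is shut, values between are in proportion; "travel": the shift along the tool's x, y, z each as a share of 100 cm, from -1 to 1, a list of three; "rotation": the turn, a rotation vector about the tool's x, y, z each as a share of pi/2 rad, from -1 to 1, a list of three. In form: [{"hand": hand, "travel": [x, y, z], "rotation": [ax, ay, az]}, ...]. A call has 1 to 5 rows; each row shifts and turns the commanded pose from where the row before left it, along the tool's axes as they then stand; what a row does not reach is not made up. A row lasts 1/8 s, in which the tool goes at most 62.5 mm and 10.7 degrees, less where a joint would pass 70% of its speed; a pose out of reach is approached as far as the arm can. A call with a number of a shift or a turn outside -1 to 1 is refused whole. A call with a gripper value outside its range is refused whole. The fingers move at their own pace and stop on an object; the grip force is fixed at half the most. Time passes only in rows, so rows that do not move let the fingers close. It gives the time, the measured TCP pose, the force, the opening and the grip force at its end, in the units of the state.
- env.get_state(): the state, without advancing time (a new reading comes with each control period).
- snapshot(name): name is "scene" or "top" or "wrist"; returns a dict with "frame" (384x512x3 uint8, red, green, blue), "fovy" (degrees; the focal length in pixels is half the picture's height over the tangent of half this angle, whatever the lens; pixels are square), "cx", "cy" (the principal point, pixels), "rvec" (rotation vector, rad) and "tvec" (3), from world to camera coordinates, as OpenCV has them. Camera axes: x right, y down, z forward; pixel columns grow to the right and rows downward; lengths in m; the calibration is good to about 2 mm. A picture is of the moment at which its call begins. There is no depth.
- workorder.finish_job(): hands the job in; it is judged then, once.
Trained networks look in the newest picture that a camera, given by its name, has taken for a name from the list of things; names that differ only in an ending like _2 or _b are one class to them, and where a whole thing is asked for, a point or a joint stands for the part that bears it (a point fixed in the world has none). Each returns a list of dicts, best first, with "p" (0 to 1); they miss things now and then, are a little off and sometimes report something else, mostly with a low value. They report only what shows in the picture. A call takes as long as a camera call. They do not tell look-alikes from the thing itself.
- search_frame(camera, label): "position" ([row, column] in pixels, amid what is visible of it).
- trace(camera, label): "mask" (384x512 bool, what is visible of it) and "position" ([row, column] in pixels, amid what is visible of it).
- place_of(camera, label): "position" ([row, column] in pixels: a listed point, or the origin of a listed thing).
The state is a dict: "time_s": time; "joints": joint angles; "qvel": joint speeds; "effort": joint torques, N m; "tool_pos": TCP position; "eef_rot": TCP orientation; "force": force on the tool from outside, world axes, zero at the start; "ft_torque": the same for the moment, N m; "grip_width": finger opening in m; "gripper_force": force on a finger pad.
Only numpy, scipy, OpenCV 4.12 (cv2) and the standard library are available. Lean on these libraries where they do the work, as an engineer would, in place of code of your own. Each camera call takes 0.05 s, during which the arm holds its last target. There are 200 camera calls.

## Working session

There is one attempt and no reset: what is moved stays moved. The work goes in short steps, Python scripts to look and compute and a tool call to move; the robot and the scene stay as the last step left them, time stands still between calls to the robot, and variables do not carry over. Pictures are saved under pics/ and viewed, at most 14 in all, crops included, and the job is handed in when it is done.

Besides the shell and the picture viewer there is one more tool, called after ">>>" by a JSON object that holds its "op" and its "data". servo_tool: Moves the arm, as the interface text tells. Its arguments: {"type":"object","properties":{"series":{"type":"array"}},"required":["series"]}

```bash
mkdir -p pics
cat > h.py <<'E'
import numpy as np, cv2
from rig import env, snapshot, workorder, search_frame, trace, place_of
def cam(s):
    f=s["frame"].shape[0]/2/np.tan(np.radians(s["fovy"])/2)
    return np.array([[f,0,s["cx"]],[0,f,s["cy"]],[0,0,1]]),cv2.Rodrigues(np.array(s["rvec"],float))[0],np.array(s["tvec"],float)
def at(s,rc,z):
    K,R,t=cam(s); d=R.T@np.linalg.inv(K)@np.array([rc[1],rc[0],1.]); o=-R.T@t
    return o+d*(z-o[2])/d[2]
def px(s,p):
    K,R,t=cam(s); q=K@(R@np.array(p)+t); return q[1]/q[2],q[0]/q[2]
def save(s,n): cv2.imwrite(f"pics/{n}.png",cv2.cvtColor(s["frame"],cv2.COLOR_RGB2BGR))
E
python3 - <<'E'
from h import *
N=["green_jar","black_jar","white_jar","red_jar","green_clip","black_clip","white_clip","red_clip","honey_jar","egg_timer"]
for c in ["top","scene"]:
    s=snapshot(c); save(s,c+"0"); K,R,t=cam(s); print(c,-R.T@t,K[0,0])
    for n in N:
        for r in place_of(c,n)[:3]: print(c,n,round(r["p"],2),np.round(r["position"]),np.round(at(s,r["position"],0),3)[:2])
print(env.get_state())
E
```

```text
top [ 0.36000461 -0.05611566  1.0115771 ] 405.45093681057136
top green_jar 0.86 [185. 230.] [0.527 0.01 ]
top black_jar 0.75 [194. 290.] [ 0.506 -0.142]
top black_jar 0.68 [214. 367.] [ 0.459 -0.334]
top white_jar 0.69 [193. 260.] [ 0.508 -0.066]
top red_jar 0.97 [207. 167.] [0.47  0.168]
top green_clip 0.64 [194. 257.] [ 0.506 -0.058]
top black_clip 0.7 [188. 226.] [0.518 0.021]
top white_clip 0.93 [200. 293.] [ 0.492 -0.149]
top white_clip 0.72 [190. 227.] [0.514 0.018]
top red_clip 0.59 [206. 327.] [ 0.477 -0.234]
top honey_jar 0.73 [147. 177.] [0.624 0.149]
top egg_timer 0.95 [252. 195.] [0.36  0.092]
scene [0.13959215 0.59447205 0.43181271] 386.9980396617132
scene green_jar 0.82 [222. 237.] [0.531 0.014]
scene black_jar 0.67 [170. 329.] [ 0.46  -0.336]
scene black_jar 0.18 [271. 293.] [0.358 0.102]
scene white_jar 0.7 [207. 260.] [ 0.521 -0.067]
scene white_jar 0.22 [271. 219.] [0.469 0.167]
scene red_jar 0.78 [273. 217.] [0.47  0.171]
scene red_jar 0.55 [197. 283.] [ 0.497 -0.135]
scene green_clip 0.8 [209. 261.] [ 0.515 -0.059]
scene green_clip 0.36 [246. 157.] [0.617 0.163]
s
[... 252 characters left out ...]
joints': array([ 1.12340450e+00,  4.80214650e-01,  1.59629947e+00, -3.88402061e-06,
        1.06509302e+00, -4.66081881e-02]), 'qvel': array([ 4.09450065e-05,  4.35687258e-05,  1.99190594e-05,  9.97011007e-04,
       -1.86790942e-04,  1.61190292e-03]), 'effort': array([ 3.33837583e-03, -9.50528383e+01, -4.30635881e+01,  4.28018284e-04,
        1.00487669e-03, -5.48627997e-05]), 'tool_pos': array([0.25357586, 0.59849281, 0.23128724]), 'eef_rot': array([-1.23001340e-07,  1.99052401e-01,  9.79988848e-01, -7.43651110e-06]), 'force': array([ 1.01436601,  0.34069515, -0.66745211]), 'ft_torque': array([-0.01095217, -0.04742531,  0.02999434]), 'gripper_force': 0.0, 'grip_width': 0.08548288751912754}
```

View pics/top0.png

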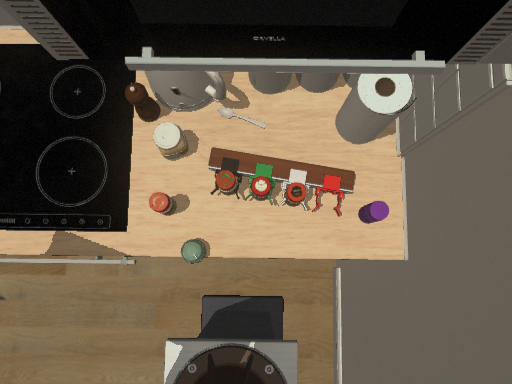

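View pics/scene0.png

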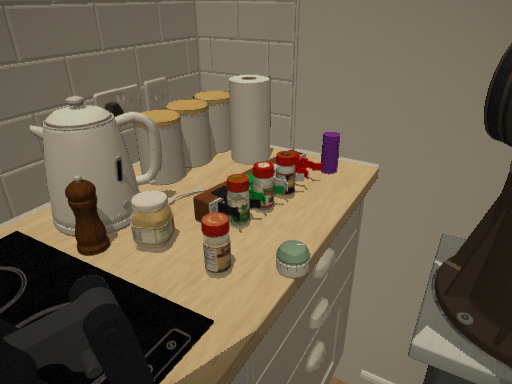

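Top view: the block carries black, green, white and red clips from left to right. The green jar (cap 180,227) is in the black clip, the white jar (187,261) in the green clip, the black jar (193,295) in the white clip, and the red clip (200,328) is empty. The red jar stands free at (203,162).

Possible mix-ups:
- **Purple jar (211,375):** a look-alike of the black jar, so not meant.
- **Grey-green egg timer (251,194):** has a coloured top but isn't a jar.
- **Honey jar (140,170):** not part of the job.

I'll check this choice in one close crop.

Run:
```python
from h import *
s=snapshot("top"); f=s["frame"]
cv2.imwrite("pics/crop1.png",cv2.cvtColor(cv2.resize(f[125:235,140:400],None,fx=3,fy=3,interpolation=cv2.INTER_CUBIC),cv2.COLOR_RGB2BGR))
# block top outline: brown strip
hsv=cv2.cvtColor(f,cv2.COLOR_RGB2HSV); g=f.astype(int)
m=((g[...,0]>g[...,2]+20)&(g[...,0]<130)&(g[...,1]<75)).astype(np.uint8)
m[:140]=0;m[200:]=0;m[:,:205]=0;m[:,360:]=0
ys,xs=np.nonzero(m); pts=np.array([at(s,(y,x),.06)[:2] for y,x in zip(ys,xs)],np.float32)
print(len(pts)); v=cv2.fitLine(pts,cv2.DIST_HUBER,0,.01,.01).ravel(); print(v, np.degrees(np.arctan2(v[1],v[0])))
print(cv2.minAreaRect(pts))
for n in ["green_jar","black_jar","white_jar","red_jar"]:
    t=trace("top",n)
    if t:
        k=t[0]["mask"]; rd=k&(hsv[...,1]>120)&((hsv[...,0]<12)|(hsv[...,0]>168))
        y,x=np.nonzero(rd); print(n,t[0]["p"],k.sum(),rd.sum(),y.min(),y.max(),x.min(),x.max(),np.round(at(s,((y.min()+y.max())/2,(x.min()+x.max())/2),.1),3))
```

```text
2271
[ 0.15813173  0.987418    0.55653614 -0.1465343 ] 80.90152
((0.5272532105445862, -0.11027038097381592), (0.3476441204547882, 0.11067570745944977), 80.99703216552734)
green_jar 0.91 403 264 170 190 216 235 [0.522 0.014 0.1  ]
black_jar 0.98 381 235 183 202 286 305 [ 0.496 -0.145  0.1  ]
white_jar 0.58 414 223 176 196 251 270 [ 0.51  -0.066  0.1  ]
red_jar 0.71 453 289 192 212 149 171 [0.47  0.162 0.1  ]
```

View pics/crop1.png

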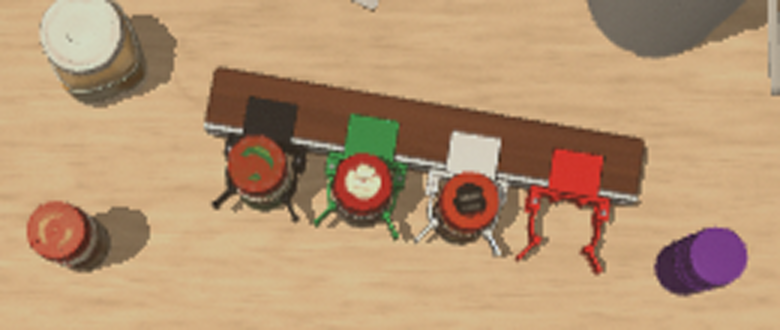

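The crop confirms the choice: green leaf in the black clip, white disc in the green clip, black disc in the white clip, red clip empty, plain red jar free at the left, purple look-alike at the right. The block's yaw is about -9.1°. Next I turn the tool so its y axis lies along the push-in direction and go above the red jar.

>>> {"op": "servo_tool", "data": {"series": [{"hand": -1, "travel": [0, 0, 0], "rotation": [0, 0, 0.1057]}, {"hand": -1, "travel": [0, 0, 0], "rotation": [0, 0, 0.1057]}, {"hand": -1, "travel": [0, 0, 0], "rotation": [0, 0, 0.1057]}, {"hand": -1, "travel": [0, 0, 0], "rotation": [0, 0, 0.1057]}]}}

```text
time_s: 1.85
tool_pos: [0.2536, 0.5985, 0.2313]
eef_rot: [0.0, 0.51, 0.86, 0.0]
force: [-0.6, -0.4, 0.7]
grip_width: 0.0849
gripper_force: 0.0
```

>>> {"op": "servo_tool", "data": {"series": [{"hand": -1, "travel": [0, 0, 0], "rotation": [0, 0, 0.1057]}, {"hand": -1, "travel": [0, 0, 0], "rotation": [0, 0, 0.1057]}, {"hand": -1, "travel": [0, 0, 0], "rotation": [0, 0, 0.1057]}, {"hand": -1, "travel": [0, 0, 0], "rotation": [0, 0, 0.1057]}]}}

```text
time_s: 2.35
tool_pos: [0.2536, 0.5985, 0.2313]
eef_rot: [0.0, 0.763, 0.647, 0.0]
force: [0.1, 1.0, 0.3]
grip_width: 0.0854
gripper_force: 0.0
```

>>> {"op": "servo_tool", "data": {"series": [{"hand": -1, "travel": [-0.049, 0.035, 0], "rotation": [0, 0, 0]}, {"hand": -1, "travel": [-0.049, 0.035, 0], "rotation": [0, 0, 0]}, {"hand": -1, "travel": [-0.049, 0.035, 0], "rotation": [0, 0, 0]}, {"hand": -1, "travel": [-0.049, 0.035, 0], "rotation": [0, 0, 0]}]}}

```text
time_s: 2.85
tool_pos: [0.3615, 0.3813, 0.2315]
eef_rot: [0.0, 0.761, 0.649, 0.0]
force: [1.0, -0.4, 0.5]
grip_width: 0.0855
gripper_force: 0.0
```

>>> {"op": "servo_tool", "data": {"series": [{"hand": -1, "travel": [-0.049, 0.035, 0], "rotation": [0, 0, 0]}, {"hand": -1, "travel": [-0.049, 0.035, 0], "rotation": [0, 0, 0]}, {"hand": -1, "travel": [-0.049, 0.035, 0], "rotation": [0, 0, 0]}, {"hand": -1, "travel": [-0.049, 0.035, 0], "rotation": [0, 0, 0]}, {"hand": -1, "travel": [0, 0, 0], "rotation": [0, 0, 0]}]}}

```text
time_s: 3.48
tool_pos: [0.47, 0.1639, 0.2315]
eef_rot: [0.0, 0.762, 0.647, 0.0]
force: [-0.3, 0.7, 1.0]
grip_width: 0.0855
gripper_force: 0.0
```

```bash
cat >> h.py <<'E'
from scipy.spatial.transform import Rotation as Ro
U=np.array([.158,.987]);V=np.array([.987,-.158])  # clip y, clip x in world
def pose():
    st=env.get_state(); R=Ro.from_quat(np.roll(st["eef_rot"],-1)).as_matrix()
    print("t",st["time_s"],"p",np.round(st["tool_pos"],4),"w",round(st["grip_width"],4),"F",np.round(st["force"],1),"\n",np.round(R,3)); return st["tool_pos"],R
def need(target):
    p,R=pose(); print("need tool-axes",np.round(R.T@(np.array(target)-p),4))
def caps(s,box=None):
    f=s["frame"]; h=cv2.cvtColor(f,cv2.COLOR_RGB2HSV)
    return ((h[...,1]>120)&((h[...,0]<12)|(h[...,0]>168))).astype(np.uint8)
E
python3 - <<'E'
from h import *
s=snapshot("wrist"); save(s,"w1")
for n in ["red_jar"]:
    for r in trace("wrist",n)[:2]:
        k=r["mask"]&(caps(s)>0); y,x=np.nonzero(k); print(r["p"],r["position"],y.min(),y.max(),x.min(),x.max(),at(s,((y.min()+y.max())/2,(x.min()+x.max())/2),.1))
    for r in place_of("wrist",n)[:2]: print(r["p"],r["position"],at(s,r["position"],0))
need([.47,.164,.077])
E
```

```text
0.66 [174.6, 255.8] 155 202 237 278 [0.47234627 0.16847323 0.1       ]
0.57 [160.6, 254.8] [0.46885708 0.16637129 0.        ]
t 3.625 p [0.4681 0.1675 0.2313] w 0.0854 F [-0.6  1.1  0.9] 
 [[ 0.158  0.987 -0.   ]
 [ 0.987 -0.158  0.   ]
 [ 0.    -0.    -1.   ]]
need tool-axes [-0.0032  0.0024  0.1543]
```

View pics/w1.png

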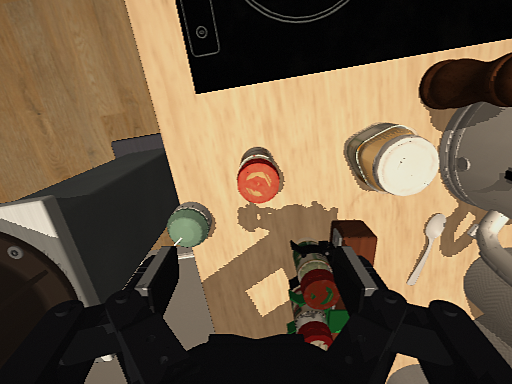

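Wrist view: the red cap is at (182,258), right under the tool. Egg timer (190,225) and honey jar (400,165) are clear of the fingers. I go down, grip and lift slightly.

>>> {"op": "servo_tool", "data": {"series": [{"hand": -1, "travel": [-0.001, 0.002, 0.05], "rotation": [0, 0, 0]}, {"hand": -1, "travel": [0, 0, 0.05], "rotation": [0, 0, 0]}, {"hand": -1, "travel": [0, 0, 0.04], "rotation": [0, 0, 0]}, {"hand": -1, "travel": [0, 0, 0.018], "rotation": [0, 0, 0]}, {"hand": -1, "travel": [0, 0, 0], "rotation": [0, 0, 0]}]}}

```text
time_s: 4.25
tool_pos: [0.4687, 0.167, 0.0722]
eef_rot: [-0.001, 0.76, 0.65, -0.001]
force: [-0.7, 0.8, 1.0]
grip_width: 0.0853
gripper_force: 0.0
```

>>> {"op": "servo_tool", "data": {"series": [{"hand": 1, "travel": [0, 0, 0], "rotation": [0, 0, 0]}, {"hand": 1, "travel": [0, 0, 0], "rotation": [0, 0, 0]}, {"hand": 1, "travel": [0, 0, 0], "rotation": [0, 0, 0]}, {"hand": 1, "travel": [0, 0, 0], "rotation": [0, 0, 0]}, {"hand": 1, "travel": [0, 0, 0], "rotation": [0, 0, 0]}]}}

```text
time_s: 4.88
tool_pos: [0.4709, 0.1662, 0.0745]
eef_rot: [0.0, 0.761, 0.649, 0.001]
force: [-0.8, 1.1, 10.5]
grip_width: 0.0435
gripper_force: 59.2
```

>>> {"op": "servo_tool", "data": {"series": [{"hand": 1, "travel": [0, 0, 0], "rotation": [0, 0, 0]}, {"hand": 1, "travel": [0, 0, 0], "rotation": [0, 0, 0]}, {"hand": 1, "travel": [0, 0, 0], "rotation": [0, 0, 0]}]}}

```text
time_s: 5.25
tool_pos: [0.4709, 0.1662, 0.0744]
eef_rot: [0.0, 0.761, 0.649, 0.001]
force: [-1.3, -0.1, 11.3]
grip_width: 0.0428
gripper_force: 59.2
```

Gripped: opening 43 mm, 59 N. I lift the jar over the neighbours' height, carry it in front of the red clip and look.

>>> {"op": "servo_tool", "data": {"series": [{"hand": 1, "travel": [0, 0, -0.02], "rotation": [0, 0, 0]}, {"hand": 1, "travel": [0, 0, -0.05], "rotation": [0, 0, 0]}, {"hand": 1, "travel": [0, 0, -0.055], "rotation": [0, 0, 0]}, {"hand": 1, "travel": [-0.04, 0.002, 0], "rotation": [0, 0, 0]}]}}

```text
time_s: 5.75
tool_pos: [0.4687, 0.1276, 0.2027]
eef_rot: [0.002, 0.76, 0.65, 0.004]
force: [0.4, -0.3, -3.1]
grip_width: 0.043
gripper_force: 61.5
```

>>> {"op": "servo_tool", "data": {"series": [{"hand": 1, "travel": [-0.055, 0.002, 0], "rotation": [0, 0, 0]}, {"hand": 1, "travel": [-0.055, 0.002, 0], "rotation": [0, 0, 0]}, {"hand": 1, "travel": [-0.055, 0.002, 0], "rotation": [0, 0, 0]}, {"hand": 1, "travel": [-0.055, 0.002, 0], "rotation": [0, 0, 0]}, {"hand": 1, "travel": [-0.055, 0, 0], "rotation": [0, 0, 0]}]}}

```text
time_s: 6.38
tool_pos: [0.4301, -0.1485, 0.199]
eef_rot: [0.001, 0.761, 0.649, 0.0]
force: [0.9, -0.5, -1.2]
grip_width: 0.043
gripper_force: 61.5
```

>>> {"op": "servo_tool", "data": {"series": [{"hand": 1, "travel": [-0.05, 0, 0], "rotation": [0, 0, 0]}, {"hand": 1, "travel": [-0.022, 0, 0.02], "rotation": [0, 0, 0]}, {"hand": 1, "travel": [0, 0, 0.05], "rotation": [0, 0, 0]}, {"hand": 1, "travel": [0, 0, 0.02], "rotation": [0, 0, 0]}, {"hand": 1, "travel": [0, 0, 0], "rotation": [0, 0, 0]}]}}

```text
time_s: 7.0
tool_pos: [0.4182, -0.2174, 0.1076]
eef_rot: [-0.001, 0.761, 0.649, -0.0]
force: [-0.2, 0.7, -0.8]
grip_width: 0.0428
gripper_force: 61.4
```

Run:
```python
from h import *
seat=dict(black=(.522,.0153),green=(.5093,-.0657),white=(.4963,-.1467),red=(.4834,-.2276))
s=snapshot("wrist"); save(s,"w2"); need([.4192,-.2173,.077])
for n in ["red_clip","white_clip","green_clip","black_clip","black_jar","red_jar"]:
    for r in place_of("wrist",n)[:2]: print(n,round(r["p"],2),np.round(r["position"]),np.round(at(s,r["position"],0),4)[:2])
t=snapshot("top"); save(t,"t2")
f=t["frame"].astype(int); m=caps(t); print([ (n,np.round(px(t,(*p,.0)))) for n,p in seat.items()])
for n in ["red_clip","red_jar"]:
    for r in place_of("top",n)[:2]: print(n,round(r["p"],2),np.round(r["position"]),np.round(at(t,r["position"],0),4)[:2])
```

```text
t 7.05 p [ 0.4189 -0.2178  0.1086] w 0.0429 F [ 0.4  0.6 -0.8] 
 [[ 0.158  0.987 -0.   ]
 [ 0.987 -0.158  0.   ]
 [ 0.    -0.    -1.   ]]
need tool-axes [0.0005 0.0002 0.0316]
red_clip 0.56 [190. 327.] [ 0.4855 -0.2279]
black_jar 0.9 [ 96. 336.] [ 0.4996 -0.144 ]
red_jar 0.85 [202. 256.] [ 0.4159 -0.2291]
[('black', array([187., 228.])), ('green', array([193., 260.])), ('white', array([198., 292.])), ('red', array([204., 324.]))]
red_clip 0.65 [207. 326.] [ 0.4753 -0.2312]
```

View pics/w2.png

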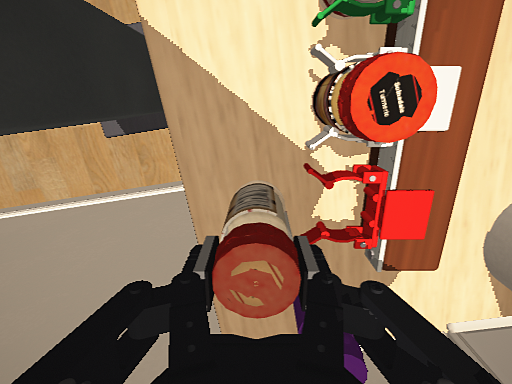

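Wrist view: the red clip's mouth lies between lip tips at (167,306) and (240,306), with the hook at (215,410). The held cap is at (283,257). I check the sideways offset between jar and clip.

Run:
```python
from h import *
s=snapshot("wrist"); p,R=pose()
f=s["frame"].astype(int)
def tf(q): return np.round((R.T@(q-p)),4)
red=(caps(s)>0)
# hook red rectangle cols 385-435
h=red&(f[...,0]>180)&(f[...,1]<60); h[:150]=0; h[280:]=0; h2=h.copy(); h2[:,:388]=0
y,x=np.nonzero(h2); print("hook",y.min(),y.max(),x.min(),x.max(),"centre",tf(at(s,(np.mean(y),np.mean(x)),.064)))
hl=h.copy(); hl[:,350:]=0; hl[:160]=0; hl[250:]=0
y,x=np.nonzero(hl); 
for z in(.034,.054): print("lips rows",y.min(),y.max(),tf(at(s,(y.min(),306),z)),tf(at(s,(y.max(),306),z)))
# cap disc
k=red&~h; k[:220]=0; k[320:]=0; k[:,:205]=0;k[:,310:]=0
y,x=np.nonzero(k); print("cap",y.min(),y.max(),x.min(),x.max())
for z in (.137,): print(tf(at(s,(283,257),z)), tf(at(s,(y.max(),257),z)))
print("black jar", tf(at(s,(85,403),.106)))
```

```text
t 7.55 p [ 0.4191 -0.2178  0.1086] w 0.0432 F [-0.3  0.5 -0.7] 
 [[ 0.158  0.988  0.   ]
 [ 0.988 -0.158 -0.   ]
 [-0.     0.    -1.   ]]
hook 189 237 388 431 centre [0.0037 0.1116 0.0446]
lips rows 169 242 [0.0291 0.0407 0.0746] [-0.0378  0.0447  0.0746]
lips rows 169 242 [0.034  0.0369 0.0546] [-0.0267  0.0405  0.0546]
cap 222 318 211 309
[-0.0032  0.0004 -0.0284] [-0.0249  0.0005 -0.0284]
black jar [0.0893 0.0722 0.0026]
```

>>> {"op": "servo_tool", "data": {"series": [{"hand": 1, "travel": [0.005, 0, 0.032], "rotation": [0, 0, 0]}, {"hand": 1, "travel": [0, 0.02, 0], "rotation": [0, 0, 0]}, {"hand": 1, "travel": [0, 0.01, 0], "rotation": [0, 0, 0]}, {"hand": 1, "travel": [0, 0.005, 0], "rotation": [0, 0, 0]}]}}

```text
time_s: 8.05
tool_pos: [0.4549, -0.2185, 0.0765]
eef_rot: [0.0, 0.761, 0.649, 0.0]
force: [-0.5, -0.3, -2.8]
grip_width: 0.0435
gripper_force: 64.5
```

>>> {"op": "servo_tool", "data": {"series": [{"hand": 1, "travel": [0, 0.005, 0], "rotation": [0, 0, 0]}, {"hand": 1, "travel": [0, 0.005, 0], "rotation": [0, 0, 0]}]}}

```text
time_s: 8.3
tool_pos: [0.4634, -0.2198, 0.0763]
eef_rot: [-0.001, 0.761, 0.649, -0.0]
force: [-6.6, -2.8, -1.2]
grip_width: 0.043
gripper_force: 64.3
```

>>> {"op": "servo_tool", "data": {"series": [{"hand": 1, "travel": [0, 0.005, 0], "rotation": [0, 0, 0]}, {"hand": 1, "travel": [0, 0.005, 0], "rotation": [0, 0, 0]}]}}

```text
time_s: 8.55
tool_pos: [0.4739, -0.2214, 0.0763]
eef_rot: [-0.0, 0.761, 0.649, -0.0]
force: [-3.7, -1.4, -2.5]
grip_width: 0.0431
gripper_force: 64.4
```

>>> {"op": "servo_tool", "data": {"series": [{"hand": 1, "travel": [0, 0.005, 0], "rotation": [0, 0, 0]}, {"hand": 1, "travel": [0, 0.003, 0], "rotation": [0, 0, 0]}]}}

```text
time_s: 8.8
tool_pos: [0.4829, -0.223, 0.0765]
eef_rot: [0.001, 0.761, 0.649, 0.0]
force: [-0.6, -0.6, -1.1]
grip_width: 0.0433
gripper_force: 64.5
```

>>> {"op": "servo_tool", "data": {"series": [{"hand": 1, "travel": [0, 0.002, 0], "rotation": [0, 0, 0]}, {"hand": 1, "travel": [0, 0, 0], "rotation": [0, 0, 0]}]}}

```text
time_s: 9.05
tool_pos: [0.4845, -0.2234, 0.0764]
eef_rot: [0.0, 0.761, 0.649, 0.0]
force: [1.4, -1.6, -1.7]
grip_width: 0.0429
gripper_force: 64.5
```

The push peaked at about 7 N and dropped to zero, so the jar snapped in. I release and rise.

>>> {"op": "servo_tool", "data": {"series": [{"hand": -1, "travel": [0, 0, 0], "rotation": [0, 0, 0]}, {"hand": -1, "travel": [0, 0, 0], "rotation": [0, 0, 0]}, {"hand": -1, "travel": [0, 0, 0], "rotation": [0, 0, 0]}, {"hand": -1, "travel": [0, 0, 0], "rotation": [0, 0, 0]}, {"hand": -1, "travel": [0, 0, 0], "rotation": [0, 0, 0]}]}}

```text
time_s: 9.68
tool_pos: [0.484, -0.2231, 0.0763]
eef_rot: [-0.0, 0.761, 0.649, -0.0]
force: [-0.5, 0.6, 0.0]
grip_width: 0.0854
gripper_force: 0.0
```

>>> {"op": "servo_tool", "data": {"series": [{"hand": -1, "travel": [0, 0, -0.03], "rotation": [0, 0, 0]}, {"hand": -1, "travel": [0, 0, -0.05], "rotation": [0, 0, 0]}, {"hand": -1, "travel": [0, 0, -0.05], "rotation": [0, 0, 0]}, {"hand": -1, "travel": [0, 0, 0], "rotation": [0, 0, 0]}]}}

```text
time_s: 10.18
tool_pos: [0.4859, -0.2241, 0.21]
eef_rot: [0.003, 0.761, 0.649, 0.001]
force: [-0.3, -0.5, -0.1]
grip_width: 0.0854
gripper_force: 0.0
```

Run:
```python
from h import *
s=snapshot("wrist"); save(s,"w3"); t=snapshot("top"); need([.522,.0153,.073])
hsv=cv2.cvtColor(t["frame"],cv2.COLOR_RGB2HSV)
for c,S in (("wrist",s),("top",t)):
  for n in ["red_jar","black_jar","white_jar","green_jar"]:
    for r in place_of(c,n)[:2]: print(c,n,round(r["p"],2),np.round(r["position"]),np.round(at(S,r["position"],0),4)[:2])
```

```text
t 10.275 p [ 0.484  -0.2231  0.2066] w 0.0852 F [-0.1  0.1 -0.3] 
 [[ 0.158  0.988  0.001]
 [ 0.988 -0.158 -0.   ]
 [-0.     0.001 -1.   ]]
need tool-axes [ 2.414e-01 -1.000e-04  1.335e-01]
wrist red_jar 0.83 [168. 254.] [ 0.4841 -0.228 ]
wrist black_jar 0.96 [240. 251.] [ 0.4622 -0.333 ]
wrist black_jar 0.74 [104. 254.] [ 0.4966 -0.1475]
wrist white_jar 0.85 [ 26. 254.] [ 0.5097 -0.065 ]
wrist green_jar 0.5 [ 28. 258.] [ 0.5149 -0.0678]
top black_jar 0.84 [197. 291.] [ 0.4992 -0.1433]
top black_jar 0.58 [212. 364.] [ 0.4633 -0.3281]
top white_jar 0.72 [190. 261.] [ 0.5158 -0.0677]
top white_jar 0.64 [189. 261.] [ 0.5186 -0.0685]
top green_jar 0.7 [188. 231.] [0.5209 0.0076]
```

View pics/w3.png

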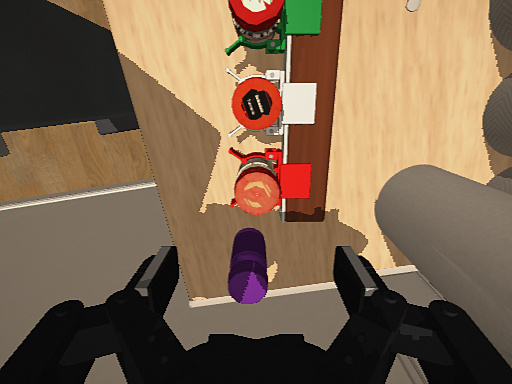

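Wrist view: the red jar is seated in the red clip (cap at 188,258), and the black disc is at (104,258). The network's origins match the seat model to about 1 mm. Next is the green jar in the black clip.

>>> {"op": "servo_tool", "data": {"series": [{"hand": -1, "travel": [0.05, 0, 0], "rotation": [0, 0, 0]}, {"hand": -1, "travel": [0.05, 0, 0], "rotation": [0, 0, 0]}, {"hand": -1, "travel": [0.05, 0, 0], "rotation": [0, 0, 0]}, {"hand": -1, "travel": [0.05, 0, 0], "rotation": [0, 0, 0]}, {"hand": -1, "travel": [0.0415, 0, 0], "rotation": [0, 0, 0]}]}}

```text
time_s: 11.3
tool_pos: [0.5221, 0.0172, 0.2061]
eef_rot: [-0.0, 0.761, 0.649, -0.0]
force: [0.8, -0.1, -0.1]
grip_width: 0.0853
gripper_force: 0.0
```

>>> {"op": "servo_tool", "data": {"series": [{"hand": -1, "travel": [0, 0, 0], "rotation": [0, 0, 0]}]}}

```text
time_s: 11.42
tool_pos: [0.5222, 0.0178, 0.2061]
eef_rot: [-0.0, 0.76, 0.65, 0.0]
force: [-0.2, -0.7, 0.2]
grip_width: 0.0855
gripper_force: 0.0
```

Run:
```python
from h import *
s=snapshot("wrist"); need([.522,.0153,.073])
for n in ["white_jar","green_jar"]:
    for r in place_of("wrist",n)[:2]: print(n,round(r["p"],2),np.round(r["position"]),np.round(at(s,r["position"],0),4)[:2])
```

```text
t 11.475 p [0.522  0.0164 0.2061] w 0.0855 F [-0.  -0.7 -0.7] 
 [[ 0.155  0.988 -0.   ]
 [ 0.988 -0.155 -0.   ]
 [-0.    -0.    -1.   ]]
need tool-axes [-0.0011  0.0002  0.1331]
white_jar 0.88 [226. 258.] [ 0.5122 -0.0676]
green_jar 0.92 [172. 259.] [0.5252 0.0103]
```

>>> {"op": "servo_tool", "data": {"series": [{"hand": -1, "travel": [-0.003, 0.001, 0.05], "rotation": [0, 0, 0]}, {"hand": -1, "travel": [0, 0, 0.05], "rotation": [0, 0, 0]}, {"hand": -1, "travel": [0, 0, 0.032], "rotation": [0, 0, 0]}, {"hand": -1, "travel": [0, 0, 0], "rotation": [0, 0, 0]}, {"hand": 1, "travel": [0, 0, 0], "rotation": [0, 0, 0]}]}}

```text
time_s: 12.2
tool_pos: [0.5231, 0.0116, 0.0753]
eef_rot: [0.0, 0.761, 0.649, 0.0]
force: [0.2, 0.3, 0.0]
grip_width: 0.0698
gripper_force: 0.0
```

>>> {"op": "servo_tool", "data": {"series": [{"hand": 1, "travel": [0, 0, 0], "rotation": [0, 0, 0]}, {"hand": 1, "travel": [0, 0, 0], "rotation": [0, 0, 0]}, {"hand": 1, "travel": [0, 0, 0], "rotation": [0, 0, 0]}, {"hand": 1, "travel": [0, 0, 0], "rotation": [0, 0, 0]}, {"hand": 1, "travel": [0, 0, 0], "rotation": [0, 0, 0]}]}}

```text
time_s: 12.82
tool_pos: [0.5238, 0.0122, 0.0759]
eef_rot: [0.001, 0.761, 0.649, 0.001]
force: [-1.0, -0.5, 12.4]
grip_width: 0.0426
gripper_force: 59.1
```

>>> {"op": "servo_tool", "data": {"series": [{"hand": 1, "travel": [0, 0, -0.02], "rotation": [0, 0, 0]}, {"hand": 1, "travel": [0, 0, -0.03], "rotation": [0, 0, 0]}, {"hand": 1, "travel": [0, 0, -0.04], "rotation": [0, 0, 0]}, {"hand": 1, "travel": [0, 0, -0.04], "rotation": [0, 0, 0]}, {"hand": 1, "travel": [0, 0, 0], "rotation": [0, 0, 0]}]}}

```text
time_s: 13.45
tool_pos: [0.5245, 0.0123, 0.2079]
eef_rot: [0.002, 0.761, 0.649, 0.002]
force: [0.4, 0.3, -0.8]
grip_width: 0.0431
gripper_force: 61.3
```

Run:
```python
from h import *
s=snapshot("wrist"); save(s,"w4"); need([.47,.166,.0755])
```

```text
t 13.5 p [0.5234 0.0123 0.2061] w 0.043 F [-0.2 -0.  -2.1] 
 [[ 0.158  0.988  0.004]
 [ 0.988 -0.158 -0.   ]
 [ 0.     0.004 -1.   ]]
need tool-axes [ 0.1433 -0.0775  0.1304]
```

View pics/w4.png

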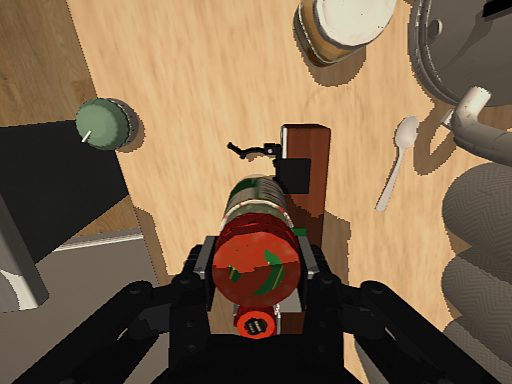

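Wrist view: the leaf-marked cap is held at (265,257) and the black clip is free (hook at 175,292). I set the green jar on the free spot.

>>> {"op": "servo_tool", "data": {"series": [{"hand": 1, "travel": [0.048, -0.026, 0], "rotation": [0, 0, 0]}, {"hand": 1, "travel": [0.048, -0.026, 0], "rotation": [0, 0, 0]}, {"hand": 1, "travel": [0.047, -0.0255, 0], "rotation": [0, 0, 0]}, {"hand": 1, "travel": [0, 0, 0.04], "rotation": [0, 0, 0]}, {"hand": 1, "travel": [0, 0, 0.05], "rotation": [0, 0, 0]}]}}

```text
time_s: 14.12
tool_pos: [0.4684, 0.1666, 0.1134]
eef_rot: [0.0, 0.76, 0.65, 0.001]
force: [1.0, -0.3, -1.7]
grip_width: 0.0432
gripper_force: 61.4
```

>>> {"op": "servo_tool", "data": {"series": [{"hand": 1, "travel": [0, 0, 0.03], "rotation": [0, 0, 0]}, {"hand": 1, "travel": [0, 0, 0.008], "rotation": [0, 0, 0]}, {"hand": 1, "travel": [0, 0, 0], "rotation": [0, 0, 0]}]}}

```text
time_s: 14.5
tool_pos: [0.4684, 0.1656, 0.0762]
eef_rot: [-0.0, 0.761, 0.649, -0.0]
force: [0.1, 0.3, -1.0]
grip_width: 0.0433
gripper_force: 62.9
```

Run:
```python
from h import *
need([.47,.166,.0755])
```

```text
t 14.5 p [0.4684 0.1656 0.0762] w 0.0433 F [ 0.1  0.3 -1. ] 
 [[ 0.158  0.987 -0.001]
 [ 0.987 -0.158 -0.   ]
 [-0.    -0.001 -1.   ]]
need tool-axes [0.0007 0.0015 0.0007]
```

>>> {"op": "servo_tool", "data": {"series": [{"hand": -1, "travel": [0, 0, 0.001], "rotation": [0, 0, 0]}, {"hand": -1, "travel": [0, 0, 0], "rotation": [0, 0, 0]}, {"hand": -1, "travel": [0, 0, 0], "rotation": [0, 0, 0]}, {"hand": -1, "travel": [0, 0, 0], "rotation": [0, 0, 0]}, {"hand": -1, "travel": [0, 0, 0], "rotation": [0, 0, 0]}]}}

```text
time_s: 15.12
tool_pos: [0.4686, 0.1657, 0.0754]
eef_rot: [0.0, 0.761, 0.649, 0.0]
force: [0.2, 0.3, 0.3]
grip_width: 0.0854
gripper_force: 0.0
```

>>> {"op": "servo_tool", "data": {"series": [{"hand": -1, "travel": [0, 0, -0.03], "rotation": [0, 0, 0]}, {"hand": -1, "travel": [0, 0, -0.05], "rotation": [0, 0, 0]}, {"hand": -1, "travel": [0, 0, -0.05], "rotation": [0, 0, 0]}, {"hand": -1, "travel": [-0.0506, 0.0128, 0], "rotation": [0, 0, 0]}, {"hand": -1, "travel": [-0.0506, 0.0128, 0], "rotation": [0, 0, 0]}]}}

```text
time_s: 15.75
tool_pos: [0.4782, 0.061, 0.2061]
eef_rot: [0.001, 0.76, 0.65, 0.001]
force: [0.8, -0.4, -0.4]
grip_width: 0.0856
gripper_force: 0.0
```

>>> {"op": "servo_tool", "data": {"series": [{"hand": -1, "travel": [-0.0506, 0.0128, 0], "rotation": [0, 0, 0]}, {"hand": -1, "travel": [-0.0506, 0.0128, 0], "rotation": [0, 0, 0]}, {"hand": -1, "travel": [-0.0506, 0.0128, 0], "rotation": [0, 0, 0]}, {"hand": -1, "travel": [-0.0506, 0.0128, 0], "rotation": [0, 0, 0]}, {"hand": -1, "travel": [0, 0, 0], "rotation": [0, 0, 0]}]}}

```text
time_s: 16.38
tool_pos: [0.4968, -0.1494, 0.2053]
eef_rot: [0.0, 0.762, 0.648, -0.0]
force: [-0.8, 0.6, -0.4]
grip_width: 0.0852
gripper_force: 0.0
```

Run:
```python
from h import *
s=snapshot("wrist"); need([.4963,-.1467,.073])
for n in ["black_jar","red_jar","white_jar"]:
    for r in place_of("wrist",n)[:2]: print(n,round(r["p"],2),np.round(r["position"]),np.round(at(s,r["position"],0),4)[:2])
t=snapshot("top")
for n in ["green_jar","honey_jar","egg_timer"]:
    for r in place_of("top",n)[:1]: print(n,round(r["p"],2),np.round(r["position"]),np.round(at(t,r["position"],0),4)[:2])
```

```text
t 16.425 p [ 0.4963 -0.1476  0.2051] w 0.0853 F [ 0.1 -0.2 -0.6] 
 [[ 0.16   0.987 -0.   ]
 [ 0.987 -0.16   0.   ]
 [ 0.    -0.    -1.   ]]
need tool-axes [ 0.0009 -0.0002  0.1321]
black_jar 0.76 [285. 252.] [ 0.4613 -0.331 ]
black_jar 0.71 [164. 256.] [ 0.4974 -0.1465]
red_jar 0.58 [221. 255.] [ 0.4831 -0.2262]
white_jar 0.66 [ 94. 256.] [ 0.5113 -0.0624]
green_jar 0.69 [207. 168.] [0.4704 0.1653]
honey_jar 0.89 [144. 176.] [0.6327 0.1516]
egg_timer 0.8 [250. 198.] [0.3637 0.0856]
```

>>> {"op": "servo_tool", "data": {"series": [{"hand": -1, "travel": [0.001, 0, 0.05], "rotation": [0, 0, 0]}, {"hand": -1, "travel": [0, 0, 0.05], "rotation": [0, 0, 0]}, {"hand": -1, "travel": [0, 0, 0.032], "rotation": [0, 0, 0]}, {"hand": -1, "travel": [0, 0, 0], "rotation": [0, 0, 0]}, {"hand": 1, "travel": [0, 0, 0], "rotation": [0, 0, 0]}]}}

```text
time_s: 17.4
tool_pos: [0.4974, -0.1452, 0.0744]
eef_rot: [0.0, 0.761, 0.649, 0.0]
force: [0.7, -1.1, 0.3]
grip_width: 0.07
gripper_force: 0.0
```

>>> {"op": "servo_tool", "data": {"series": [{"hand": 1, "travel": [0, 0, 0], "rotation": [0, 0, 0]}, {"hand": 1, "travel": [0, 0, 0], "rotation": [0, 0, 0]}, {"hand": 1, "travel": [0, 0, 0], "rotation": [0, 0, 0]}, {"hand": 1, "travel": [0, 0, 0], "rotation": [0, 0, 0]}, {"hand": 1, "travel": [0, 0, 0], "rotation": [0, 0, 0]}]}}

```text
time_s: 18.02
tool_pos: [0.4979, -0.1456, 0.0749]
eef_rot: [0.001, 0.761, 0.649, 0.001]
force: [0.5, 1.7, 11.5]
grip_width: 0.0429
gripper_force: 59.1
```

>>> {"op": "servo_tool", "data": {"series": [{"hand": 1, "travel": [0, 0, -0.02], "rotation": [0, 0, 0]}, {"hand": 1, "travel": [0, 0, -0.03], "rotation": [0, 0, 0]}, {"hand": 1, "travel": [0, 0, -0.04], "rotation": [0, 0, 0]}, {"hand": 1, "travel": [0, 0, -0.04], "rotation": [0, 0, 0]}, {"hand": 1, "travel": [0, 0, 0], "rotation": [0, 0, 0]}]}}

```text
time_s: 18.65
tool_pos: [0.4985, -0.1459, 0.2069]
eef_rot: [0.003, 0.761, 0.649, 0.002]
force: [-0.1, 0.9, -0.4]
grip_width: 0.0429
gripper_force: 61.1
```

>>> {"op": "servo_tool", "data": {"series": [{"hand": 1, "travel": [0, -0.04, 0], "rotation": [0, 0, 0]}, {"hand": 1, "travel": [0.054, -0.025, 0], "rotation": [0, 0, 0]}, {"hand": 1, "travel": [0.055, 0, 0], "rotation": [0, 0, 0]}, {"hand": 1, "travel": [0.055, 0, 0], "rotation": [0, 0, 0]}, {"hand": 1, "travel": [0, 0, 0.05], "rotation": [0, 0, 0]}]}}

```text
time_s: 19.27
tool_pos: [0.4612, 0.0302, 0.1549]
eef_rot: [0.002, 0.759, 0.651, 0.003]
force: [0.2, -0.2, -1.9]
grip_width: 0.0427
gripper_force: 61.3
```

>>> {"op": "servo_tool", "data": {"series": [{"hand": 1, "travel": [0, 0, 0.045], "rotation": [0, 0, 0]}, {"hand": 1, "travel": [0, 0, 0], "rotation": [0, 0, 0]}, {"hand": 1, "travel": [0, 0, 0], "rotation": [0, 0, 0]}]}}

```text
time_s: 19.65
tool_pos: [0.4587, 0.0268, 0.1093]
eef_rot: [0.0, 0.761, 0.649, 0.0]
force: [1.4, -0.4, -1.2]
grip_width: 0.0429
gripper_force: 61.5
```

Run:
```python
from h import *
s=snapshot("wrist"); save(s,"w5"); need([.4578,.0256,.0765])
for n in ["black_jar","black_clip"]:
    for r in place_of("wrist",n)[:2]: print(n,round(r["p"],2),np.round(r["position"]),np.round(at(s,r["position"],0),4)[:2],np.round(at(s,r["position"],.035),4)[:2])
```

```text
t 19.7 p [0.4593 0.0268 0.1097] w 0.0429 F [-0.1  1.6 -0.4] 
 [[ 0.158  0.987  0.002]
 [ 0.987 -0.158 -0.   ]
 [ 0.     0.002 -1.   ]]
need tool-axes [-0.0014 -0.0013  0.0332]
black_jar 0.88 [204. 258.] [0.4577 0.0114] [0.4597 0.025 ]
black_jar 0.55 [189. 329.] [0.5284 0.0168] [0.5204 0.0296]
black_clip 0.94 [186. 330.] [0.5295 0.0189] [0.5214 0.0314]
```

View pics/w5.png

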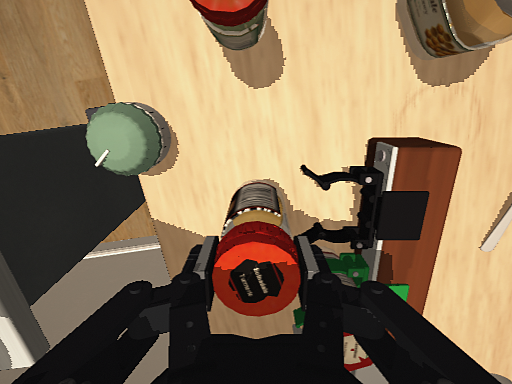

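Wrist view: the black-disc cap is held at (282,257), with the black clip mouth ahead (lip tips at 167 and about 240, col 306) and the hook at (215,405). Nearly centred; I lower and push in.

>>> {"op": "servo_tool", "data": {"series": [{"hand": 1, "travel": [0.002, 0, 0.032], "rotation": [0, 0, 0]}, {"hand": 1, "travel": [0, 0.02, 0], "rotation": [0, 0, 0]}, {"hand": 1, "travel": [0, 0.01, 0], "rotation": [0, 0, 0]}, {"hand": 1, "travel": [0, 0.005, 0], "rotation": [0, 0, 0]}]}}

```text
time_s: 20.3
tool_pos: [0.4942, 0.0233, 0.0771]
eef_rot: [0.001, 0.761, 0.649, 0.001]
force: [-0.6, -0.0, -1.3]
grip_width: 0.0435
gripper_force: 62.6
```

>>> {"op": "servo_tool", "data": {"series": [{"hand": 1, "travel": [0, 0.005, 0], "rotation": [0, 0, 0]}, {"hand": 1, "travel": [0, 0.005, 0], "rotation": [0, 0, 0]}]}}

```text
time_s: 20.55
tool_pos: [0.5023, 0.0217, 0.0763]
eef_rot: [-0.0, 0.761, 0.649, -0.001]
force: [-3.3, -1.1, -1.9]
grip_width: 0.0429
gripper_force: 62.7
```

>>> {"op": "servo_tool", "data": {"series": [{"hand": 1, "travel": [0, 0.005, 0], "rotation": [0, 0, 0]}, {"hand": 1, "travel": [0, 0.005, 0], "rotation": [0, 0, 0]}]}}

```text
time_s: 20.8
tool_pos: [0.5124, 0.0203, 0.0761]
eef_rot: [-0.0, 0.761, 0.649, -0.001]
force: [-2.6, -2.4, -0.3]
grip_width: 0.0429
gripper_force: 62.8
```

>>> {"op": "servo_tool", "data": {"series": [{"hand": 1, "travel": [0, 0.005, 0], "rotation": [0, 0, 0]}, {"hand": 1, "travel": [0, 0.003, 0], "rotation": [0, 0, 0]}]}}

```text
time_s: 21.05
tool_pos: [0.5218, 0.019, 0.0765]
eef_rot: [0.0, 0.761, 0.649, 0.0]
force: [0.4, 0.1, -1.5]
grip_width: 0.0431
gripper_force: 62.8
```

>>> {"op": "servo_tool", "data": {"series": [{"hand": 1, "travel": [0, 0.002, 0], "rotation": [0, 0, 0]}, {"hand": 1, "travel": [0, 0, 0], "rotation": [0, 0, 0]}]}}

```text
time_s: 21.3
tool_pos: [0.5236, 0.0187, 0.0765]
eef_rot: [0.0, 0.761, 0.649, 0.0]
force: [2.8, -2.7, -1.1]
grip_width: 0.043
gripper_force: 62.7
```

Snapped in. I release, rise and move to the white jar.

>>> {"op": "servo_tool", "data": {"series": [{"hand": -1, "travel": [0, 0, 0], "rotation": [0, 0, 0]}, {"hand": -1, "travel": [0, 0, 0], "rotation": [0, 0, 0]}, {"hand": -1, "travel": [0, 0, 0], "rotation": [0, 0, 0]}, {"hand": -1, "travel": [0, 0, 0], "rotation": [0, 0, 0]}, {"hand": -1, "travel": [0, 0, 0], "rotation": [0, 0, 0]}]}}

```text
time_s: 21.92
tool_pos: [0.5229, 0.0187, 0.0763]
eef_rot: [-0.0, 0.761, 0.649, -0.0]
force: [0.6, -0.4, -1.0]
grip_width: 0.0855
gripper_force: 0.0
```

>>> {"op": "servo_tool", "data": {"series": [{"hand": -1, "travel": [0, 0, -0.03], "rotation": [0, 0, 0]}, {"hand": -1, "travel": [0, 0, -0.05], "rotation": [0, 0, 0]}, {"hand": -1, "travel": [0, 0, -0.05], "rotation": [0, 0, 0]}, {"hand": -1, "travel": [-0.043, 0, 0], "rotation": [0, 0, 0]}, {"hand": -1, "travel": [-0.043, 0, 0], "rotation": [0, 0, 0]}]}}

```text
time_s: 22.55
tool_pos: [0.5095, -0.0669, 0.2072]
eef_rot: [0.001, 0.76, 0.65, 0.001]
force: [0.9, -0.1, 0.1]
grip_width: 0.0858
gripper_force: 0.0
```

>>> {"op": "servo_tool", "data": {"series": [{"hand": -1, "travel": [0, 0, 0], "rotation": [0, 0, 0]}, {"hand": -1, "travel": [0, 0, 0], "rotation": [0, 0, 0]}]}}

```text
time_s: 22.8
tool_pos: [0.5092, -0.0661, 0.2062]
eef_rot: [-0.0, 0.761, 0.649, 0.0]
force: [0.6, -0.4, 0.3]
grip_width: 0.0853
gripper_force: 0.0
```

Run:
```python
from h import *
s=snapshot("wrist"); save(s,"w6"); need([.5093,-.0657,.073])
for n in ["black_jar","white_jar","green_jar","white_clip"]:
    for r in place_of("wrist",n)[:2]: print(n,round(r["p"],2),np.round(r["position"]),np.round(at(s,r["position"],0),4)[:2])
```

```text
t 22.85 p [ 0.5093 -0.0657  0.2062] w 0.0854 F [-0.3 -0.4  0.4] 
 [[ 0.158  0.988 -0.   ]
 [ 0.988 -0.158  0.   ]
 [ 0.    -0.    -1.   ]]
need tool-axes [-1.000e-04  0.000e+00  1.332e-01]
black_jar 0.92 [ 96. 259.] [0.5261 0.0185]
black_jar 0.36 [328. 256.] [ 0.4663 -0.3317]
white_jar 0.74 [166. 257.] [ 0.5102 -0.0663]
white_clip 0.74 [167. 259.] [ 0.5134 -0.0676]
white_clip 0.71 [272. 260.] [ 0.4898 -0.2259]
```

View pics/w6.png

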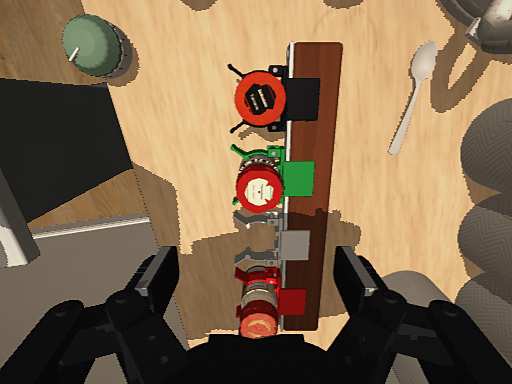

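Wrist view: the black jar is home in the black clip (97,260), the white jar is below me in the green clip (188,260), and the white clip is empty (240,270). I take the white jar to the white clip.

>>> {"op": "servo_tool", "data": {"series": [{"hand": -1, "travel": [0, 0, 0.05], "rotation": [0, 0, 0]}, {"hand": -1, "travel": [0, 0, 0.05], "rotation": [0, 0, 0]}, {"hand": -1, "travel": [0, 0, 0.033], "rotation": [0, 0, 0]}, {"hand": -1, "travel": [0, 0, 0], "rotation": [0, 0, 0]}, {"hand": 1, "travel": [0, 0, 0], "rotation": [0, 0, 0]}]}}

```text
time_s: 23.68
tool_pos: [0.51, -0.0661, 0.0743]
eef_rot: [0.0, 0.761, 0.649, 0.0]
force: [0.0, -0.5, 0.1]
grip_width: 0.0698
gripper_force: 0.0
```

>>> {"op": "servo_tool", "data": {"series": [{"hand": 1, "travel": [0, 0, 0], "rotation": [0, 0, 0]}, {"hand": 1, "travel": [0, 0, 0], "rotation": [0, 0, 0]}, {"hand": 1, "travel": [0, 0, 0], "rotation": [0, 0, 0]}, {"hand": 1, "travel": [0, 0, 0], "rotation": [0, 0, 0]}, {"hand": 1, "travel": [0, 0, 0], "rotation": [0, 0, 0]}]}}

```text
time_s: 24.3
tool_pos: [0.5105, -0.0665, 0.0749]
eef_rot: [0.001, 0.761, 0.649, 0.001]
force: [0.7, 0.6, 12.3]
grip_width: 0.0428
gripper_force: 59.1
```

>>> {"op": "servo_tool", "data": {"series": [{"hand": 1, "travel": [0, 0, -0.02], "rotation": [0, 0, 0]}, {"hand": 1, "travel": [0, 0, -0.03], "rotation": [0, 0, 0]}, {"hand": 1, "travel": [0, 0, -0.04], "rotation": [0, 0, 0]}, {"hand": 1, "travel": [0, 0, -0.04], "rotation": [0, 0, 0]}, {"hand": 1, "travel": [0, 0, 0], "rotation": [0, 0, 0]}]}}

```text
time_s: 24.92
tool_pos: [0.5112, -0.0666, 0.2069]
eef_rot: [0.003, 0.761, 0.649, 0.002]
force: [0.7, 0.5, -1.5]
grip_width: 0.043
gripper_force: 61.2
```

>>> {"op": "servo_tool", "data": {"series": [{"hand": 1, "travel": [0, -0.04, 0], "rotation": [0, 0, 0]}, {"hand": 1, "travel": [-0.041, -0.025, 0], "rotation": [0, 0, 0]}, {"hand": 1, "travel": [-0.041, 0, 0], "rotation": [0, 0, 0]}, {"hand": 1, "travel": [0, 0, 0.05], "rotation": [0, 0, 0]}, {"hand": 1, "travel": [0, 0, 0.045], "rotation": [0, 0, 0]}]}}

```text
time_s: 25.55
tool_pos: [0.432, -0.1375, 0.1073]
eef_rot: [0.001, 0.761, 0.648, 0.0]
force: [0.5, 0.2, -1.8]
grip_width: 0.0428
gripper_force: 61.4
```

>>> {"op": "servo_tool", "data": {"series": [{"hand": 1, "travel": [0, 0, 0], "rotation": [0, 0, 0]}, {"hand": 1, "travel": [0, 0, 0], "rotation": [0, 0, 0]}]}}

```text
time_s: 25.8
tool_pos: [0.4326, -0.137, 0.1092]
eef_rot: [0.0, 0.761, 0.649, 0.0]
force: [0.4, -0.9, -0.5]
grip_width: 0.0427
gripper_force: 61.5
```

Run:
```python
from h import *
s=snapshot("wrist"); save(s,"w7"); need([.4321,-.1364,.0765])
for n in ["white_jar","white_clip"]:
    for r in place_of("wrist",n)[:2]: print(n,round(r["p"],2),np.round(r["position"]),np.round(at(s,r["position"],0),4)[:2],np.round(at(s,r["position"],.033),4)[:2])
```

```text
t 25.85 p [ 0.4331 -0.1372  0.1097] w 0.0429 F [ 0.   0.2 -0.5] 
 [[ 0.157  0.988  0.002]
 [ 0.988 -0.157 -0.001]
 [-0.     0.002 -1.   ]]
need tool-axes [ 0.0006 -0.0011  0.0332]
white_jar 0.8 [202. 257.] [ 0.4316 -0.1494] [ 0.4335 -0.1371]
white_clip 0.63 [186. 326.] [ 0.5001 -0.1444] [ 0.4929 -0.1327]
```

View pics/w7.png

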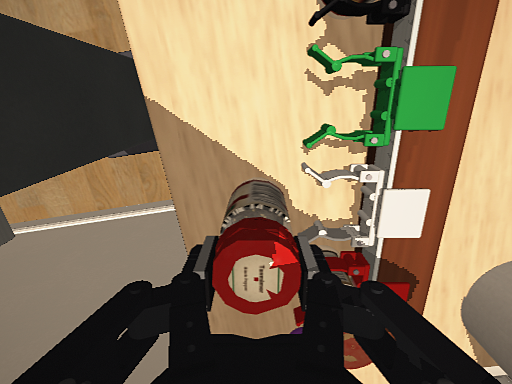

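Wrist view: the white-disc cap is held at (280,257). The white clip mouth is ahead (lips at 167 and 240) with the hook at (212,405). I push in.

>>> {"op": "servo_tool", "data": {"series": [{"hand": 1, "travel": [0.001, 0, 0.032], "rotation": [0, 0, 0]}, {"hand": 1, "travel": [0, 0.02, 0], "rotation": [0, 0, 0]}, {"hand": 1, "travel": [0, 0.01, 0], "rotation": [0, 0, 0]}, {"hand": 1, "travel": [0, 0.005, 0], "rotation": [0, 0, 0]}]}}

```text
time_s: 26.45
tool_pos: [0.4679, -0.1417, 0.0771]
eef_rot: [0.001, 0.761, 0.649, 0.0]
force: [0.4, 0.2, -0.2]
grip_width: 0.0427
gripper_force: 62.8
```

>>> {"op": "servo_tool", "data": {"series": [{"hand": 1, "travel": [0, 0.005, 0], "rotation": [0, 0, 0]}, {"hand": 1, "travel": [0, 0.005, 0], "rotation": [0, 0, 0]}]}}

```text
time_s: 26.7
tool_pos: [0.476, -0.1429, 0.0764]
eef_rot: [-0.001, 0.761, 0.649, -0.0]
force: [-6.9, -1.0, -1.1]
grip_width: 0.0431
gripper_force: 62.9
```

>>> {"op": "servo_tool", "data": {"series": [{"hand": 1, "travel": [0, 0.005, 0], "rotation": [0, 0, 0]}, {"hand": 1, "travel": [0, 0.005, 0], "rotation": [0, 0, 0]}]}}

```text
time_s: 26.95
tool_pos: [0.4866, -0.1446, 0.0762]
eef_rot: [-0.0, 0.761, 0.649, -0.0]
force: [-1.9, 0.4, -0.4]
grip_width: 0.0429
gripper_force: 62.9
```

>>> {"op": "servo_tool", "data": {"series": [{"hand": 1, "travel": [0, 0.005, 0], "rotation": [0, 0, 0]}, {"hand": 1, "travel": [0, 0.003, 0], "rotation": [0, 0, 0]}]}}

```text
time_s: 27.2
tool_pos: [0.4955, -0.1461, 0.0764]
eef_rot: [0.001, 0.761, 0.649, 0.0]
force: [0.6, -0.3, -1.3]
grip_width: 0.0431
gripper_force: 62.9
```

>>> {"op": "servo_tool", "data": {"series": [{"hand": 1, "travel": [0, 0.002, 0], "rotation": [0, 0, 0]}, {"hand": 1, "travel": [0, 0, 0], "rotation": [0, 0, 0]}]}}

```text
time_s: 27.45
tool_pos: [0.4973, -0.1465, 0.0765]
eef_rot: [0.001, 0.761, 0.649, 0.0]
force: [1.9, -1.2, -1.4]
grip_width: 0.0428
gripper_force: 62.8
```

Snapped in. I release, rise and go to the green jar on its free spot.

>>> {"op": "servo_tool", "data": {"series": [{"hand": -1, "travel": [0, 0, 0], "rotation": [0, 0, 0]}, {"hand": -1, "travel": [0, 0, 0], "rotation": [0, 0, 0]}, {"hand": -1, "travel": [0, 0, 0], "rotation": [0, 0, 0]}, {"hand": -1, "travel": [0, 0, 0], "rotation": [0, 0, 0]}, {"hand": -1, "travel": [0, 0, 0], "rotation": [0, 0, 0]}]}}

```text
time_s: 28.08
tool_pos: [0.4965, -0.1462, 0.0763]
eef_rot: [-0.0, 0.761, 0.649, -0.0]
force: [1.1, 0.2, -0.3]
grip_width: 0.0857
gripper_force: 0.0
```

>>> {"op": "servo_tool", "data": {"series": [{"hand": -1, "travel": [0, 0, -0.03], "rotation": [0, 0, 0]}, {"hand": -1, "travel": [0, 0, -0.05], "rotation": [0, 0, 0]}, {"hand": -1, "travel": [0, 0, -0.05], "rotation": [0, 0, 0]}, {"hand": -1, "travel": [0.0506, -0.013, 0], "rotation": [0, 0, 0]}, {"hand": -1, "travel": [0.0506, -0.013, 0], "rotation": [0, 0, 0]}]}}

```text
time_s: 28.7
tool_pos: [0.4869, -0.0414, 0.2071]
eef_rot: [0.001, 0.761, 0.648, 0.001]
force: [0.5, 0.5, -0.2]
grip_width: 0.0856
gripper_force: 0.0
```

>>> {"op": "servo_tool", "data": {"series": [{"hand": -1, "travel": [0.0506, -0.013, 0], "rotation": [0, 0, 0]}, {"hand": -1, "travel": [0.0506, -0.013, 0], "rotation": [0, 0, 0]}, {"hand": -1, "travel": [0.0506, -0.013, 0], "rotation": [0, 0, 0]}, {"hand": -1, "travel": [0.0506, -0.013, 0], "rotation": [0, 0, 0]}, {"hand": -1, "travel": [0, 0, 0], "rotation": [0, 0, 0]}]}}

```text
time_s: 29.32
tool_pos: [0.4668, 0.1689, 0.2063]
eef_rot: [-0.0, 0.76, 0.651, 0.0]
force: [-0.2, -0.4, 0.1]
grip_width: 0.0853
gripper_force: 0.0
```

Run:
```python
from h import *
s=snapshot("wrist"); need([.4684,.1656,.074])
for n in ["green_jar"]:
    for r in place_of("wrist",n)[:2]: print(n,round(r["p"],2),np.round(r["position"]),np.round(at(s,r["position"],0),4)[:2])
```

```text
t 29.375 p [0.4669 0.1672 0.2062] w 0.0851 F [-0.3 -0.7  0.2] 
 [[ 0.154  0.988 -0.   ]
 [ 0.988 -0.154 -0.   ]
 [-0.    -0.    -1.   ]]
need tool-axes [-0.0013  0.0017  0.1322]
green_jar 0.92 [167. 258.] [0.4697 0.1672]
```

>>> {"op": "servo_tool", "data": {"series": [{"hand": -1, "travel": [-0.001, 0.002, 0.05], "rotation": [0, 0, 0]}, {"hand": -1, "travel": [0, 0, 0.05], "rotation": [0, 0, 0]}, {"hand": -1, "travel": [0, 0, 0.033], "rotation": [0, 0, 0]}, {"hand": -1, "travel": [0, 0, 0], "rotation": [0, 0, 0]}, {"hand": 1, "travel": [0, 0, 0], "rotation": [0, 0, 0]}]}}

```text
time_s: 30.05
tool_pos: [0.4699, 0.164, 0.0743]
eef_rot: [0.0, 0.761, 0.649, 0.0]
force: [0.7, -0.3, 0.7]
grip_width: 0.0696
gripper_force: 0.0
```

>>> {"op": "servo_tool", "data": {"series": [{"hand": 1, "travel": [0, 0, 0], "rotation": [0, 0, 0]}, {"hand": 1, "travel": [0, 0, 0], "rotation": [0, 0, 0]}, {"hand": 1, "travel": [0, 0, 0], "rotation": [0, 0, 0]}, {"hand": 1, "travel": [0, 0, 0], "rotation": [0, 0, 0]}, {"hand": 1, "travel": [0, 0, 0], "rotation": [0, 0, 0]}]}}

```text
time_s: 30.68
tool_pos: [0.47, 0.1649, 0.0749]
eef_rot: [0.0, 0.761, 0.649, 0.001]
force: [-2.7, 0.2, 14.5]
grip_width: 0.043
gripper_force: 58.6
```

>>> {"op": "servo_tool", "data": {"series": [{"hand": 1, "travel": [0, 0, -0.02], "rotation": [0, 0, 0]}, {"hand": 1, "travel": [0, 0, -0.05], "rotation": [0, 0, 0]}, {"hand": 1, "travel": [0, 0, -0.06], "rotation": [0, 0, 0]}, {"hand": 1, "travel": [-0.0555, 0.003, 0], "rotation": [0, 0, 0]}, {"hand": 1, "travel": [-0.0555, 0.003, 0], "rotation": [0, 0, 0]}]}}

```text
time_s: 31.3
tool_pos: [0.458, 0.0533, 0.2051]
eef_rot: [0.001, 0.76, 0.65, 0.001]
force: [-0.9, 0.4, -1.1]
grip_width: 0.0429
gripper_force: 61.3
```

>>> {"op": "servo_tool", "data": {"series": [{"hand": 1, "travel": [-0.0555, 0.003, 0], "rotation": [0, 0, 0]}, {"hand": 1, "travel": [-0.0555, 0.003, 0], "rotation": [0, 0, 0]}, {"hand": 1, "travel": [0, 0, 0.05], "rotation": [0, 0, 0]}, {"hand": 1, "travel": [0, 0, 0.045], "rotation": [0, 0, 0]}, {"hand": 1, "travel": [0, 0, 0], "rotation": [0, 0, 0]}]}}

```text
time_s: 31.92
tool_pos: [0.4442, -0.0564, 0.107]
eef_rot: [-0.002, 0.761, 0.649, -0.001]
force: [0.6, 1.0, -0.6]
grip_width: 0.0428
gripper_force: 61.3
```

Run:
```python
from h import *
s=snapshot("wrist"); save(s,"w8"); need([.4451,-.0554,.0765])
for n in ["green_jar","green_clip"]:
    for r in place_of("wrist",n)[:2]: print(n,round(r["p"],2),np.round(r["position"]),np.round(at(s,r["position"],0),4)[:2],np.round(at(s,r["position"],.033),4)[:2])
```

```text
t 31.975 p [ 0.4455 -0.0564  0.1085] w 0.0428 F [ 0.5  1.3 -0.6] 
 [[ 0.158  0.988 -0.002]
 [ 0.988 -0.158  0.   ]
 [ 0.    -0.002 -1.   ]]
need tool-axes [ 0.001  -0.0005  0.032 ]
green_jar 0.75 [196. 251.] [ 0.4378 -0.061 ] [ 0.4405 -0.0495]
green_clip 0.59 [190. 329.] [ 0.5131 -0.0667] [ 0.5058 -0.0545]
```

View pics/w8.png

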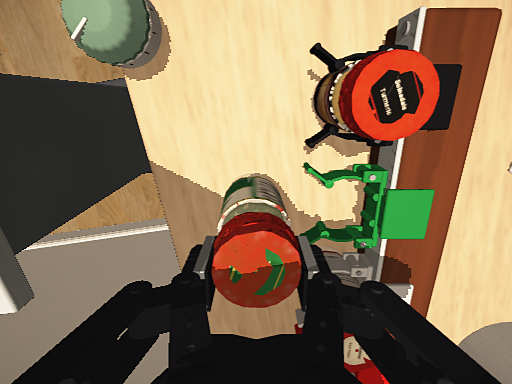

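Wrist view: the leaf cap is held at (263,257), about 4 mm to the left in the grip. The green clip mouth is ahead (lips at 165 and 240) with the hook at (214,410). I shift 3.5 mm right and push in.

>>> {"op": "servo_tool", "data": {"series": [{"hand": 1, "travel": [-0.0035, 0, 0.031], "rotation": [0, 0, 0]}, {"hand": 1, "travel": [0, 0.02, 0], "rotation": [0, 0, 0]}, {"hand": 1, "travel": [0, 0.01, 0], "rotation": [0, 0, 0]}, {"hand": 1, "travel": [0, 0.005, 0], "rotation": [0, 0, 0]}]}}

```text
time_s: 32.58
tool_pos: [0.4814, -0.0656, 0.0786]
eef_rot: [0.001, 0.761, 0.649, 0.001]
force: [-1.2, 0.0, -0.6]
grip_width: 0.0432
gripper_force: 61.4
```

>>> {"op": "servo_tool", "data": {"series": [{"hand": 1, "travel": [0, 0.005, 0], "rotation": [0, 0, 0]}, {"hand": 1, "travel": [0, 0.005, 0], "rotation": [0, 0, 0]}]}}

```text
time_s: 32.83
tool_pos: [0.4893, -0.0669, 0.0774]
eef_rot: [-0.0, 0.761, 0.649, -0.0]
force: [-3.2, 0.7, -0.4]
grip_width: 0.0431
gripper_force: 61.5
```

>>> {"op": "servo_tool", "data": {"series": [{"hand": 1, "travel": [0, 0.005, 0], "rotation": [0, 0, 0]}, {"hand": 1, "travel": [0, 0.005, 0], "rotation": [0, 0, 0]}]}}

```text
time_s: 33.08
tool_pos: [0.4991, -0.0685, 0.077]
eef_rot: [-0.001, 0.761, 0.649, -0.001]
force: [-0.3, 1.1, -0.8]
grip_width: 0.0429
gripper_force: 61.5
```

>>> {"op": "servo_tool", "data": {"series": [{"hand": 1, "travel": [0, 0.005, 0], "rotation": [0, 0, 0]}, {"hand": 1, "travel": [0, 0.003, 0], "rotation": [0, 0, 0]}]}}

```text
time_s: 33.33
tool_pos: [0.5086, -0.0701, 0.0774]
eef_rot: [0.0, 0.761, 0.649, 0.0]
force: [-0.4, 0.1, -0.7]
grip_width: 0.0433
gripper_force: 61.6
```

>>> {"op": "servo_tool", "data": {"series": [{"hand": 1, "travel": [0, 0.002, 0], "rotation": [0, 0, 0]}, {"hand": 1, "travel": [0, 0, 0], "rotation": [0, 0, 0]}]}}

```text
time_s: 33.58
tool_pos: [0.5102, -0.0703, 0.0774]
eef_rot: [0.0, 0.761, 0.649, 0.0]
force: [1.9, 1.0, -1.8]
grip_width: 0.0428
gripper_force: 61.4
```

>>> {"op": "servo_tool", "data": {"series": [{"hand": -1, "travel": [0, 0, 0], "rotation": [0, 0, 0]}, {"hand": -1, "travel": [0, 0, 0], "rotation": [0, 0, 0]}, {"hand": -1, "travel": [0, 0, 0], "rotation": [0, 0, 0]}, {"hand": -1, "travel": [0, 0, 0], "rotation": [0, 0, 0]}, {"hand": -1, "travel": [0, 0, 0], "rotation": [0, 0, 0]}]}}

```text
time_s: 34.2
tool_pos: [0.5097, -0.0702, 0.0773]
eef_rot: [-0.0, 0.761, 0.649, -0.0]
force: [0.5, 0.6, -0.5]
grip_width: 0.0854
gripper_force: 0.0
```

>>> {"op": "servo_tool", "data": {"series": [{"hand": -1, "travel": [0, 0, -0.03], "rotation": [0, 0, 0]}, {"hand": -1, "travel": [0, 0, -0.05], "rotation": [0, 0, 0]}, {"hand": -1, "travel": [0, 0, -0.06], "rotation": [0, 0, 0]}, {"hand": -1, "travel": [-0.05, 0, 0], "rotation": [0, 0, 0]}, {"hand": -1, "travel": [-0.05, 0, 0], "rotation": [0, 0, 0]}]}}

```text
time_s: 34.83
tool_pos: [0.4942, -0.1699, 0.2184]
eef_rot: [0.001, 0.76, 0.65, 0.0]
force: [0.3, 0.3, -1.3]
grip_width: 0.0856
gripper_force: 0.0
```

>>> {"op": "servo_tool", "data": {"series": [{"hand": -1, "travel": [0, 0, 0], "rotation": [0, 0, 0]}, {"hand": -1, "travel": [0, 0, 0], "rotation": [0, 0, 0]}]}}

```text
time_s: 35.08
tool_pos: [0.4937, -0.1688, 0.2172]
eef_rot: [-0.0, 0.761, 0.649, 0.0]
force: [0.1, 0.8, -0.8]
grip_width: 0.0851
gripper_force: 0.0
```

Run:
```python
from h import *
seat=dict(black=(.522,.0153),green=(.5093,-.0657),white=(.4963,-.1467),red=(.4834,-.2276))
pose()
for c in ["wrist","scene"]:
  s=snapshot(c)
  if c=="wrist": save(s,"w9")
  for n in ["green_jar","black_jar","white_jar","red_jar","honey_jar","egg_timer"]:
    for r in place_of(c,n)[:2]: print(c,n,round(r["p"],2),np.round(at(s,r["position"],0),4)[:2],seat.get(n[:-4]))
s=snapshot("scene"); cv2.imwrite("pics/s9.png",cv2.cvtColor(cv2.resize(s["frame"][130:290,130:360],None,fx=3,fy=3),cv2.COLOR_RGB2BGR))
```

```text
t 35.075 p [ 0.4937 -0.1688  0.2172] w 0.0851 F [ 0.1  0.8 -0.8] 
 [[ 0.159  0.987 -0.   ]
 [ 0.987 -0.159  0.   ]
 [ 0.    -0.    -1.   ]]
wrist green_jar 0.89 [ 0.5134 -0.0678] (0.5093, -0.0657)
wrist green_jar 0.2 [0.525  0.0168] (0.5093, -0.0657)
wrist black_jar 0.95 [ 0.4619 -0.3324] (0.522, 0.0153)
wrist black_jar 0.64 [0.5271 0.0128] (0.522, 0.0153)
wrist white_jar 0.62 [ 0.4996 -0.148 ] (0.4963, -0.1467)
wrist red_jar 0.64 [ 0.4841 -0.2243] (0.4834, -0.2276)
scene green_jar 0.8 [ 0.5177 -0.0573] (0.5093, -0.0657)
scene black_jar 0.84 [ 0.4509 -0.3229] (0.522, 0.0153)
scene black_jar 0.69 [0.5328 0.0251] (0.522, 0.0153)
scene white_jar 0.78 [ 0.5096 -0.1533] (0.4963, -0.1467)
scene red_jar 0.82 [ 0.4797 -0.2163] (0.4834, -0.2276)
scene red_jar 0.36 [ 0.5153 -0.075 ] (0.4834, -0.2276)
scene honey_jar 0.82 [0.6136 0.1636] None
scene egg_timer 0.78 [0.3608 0.1017] None
```

View pics/w9.png

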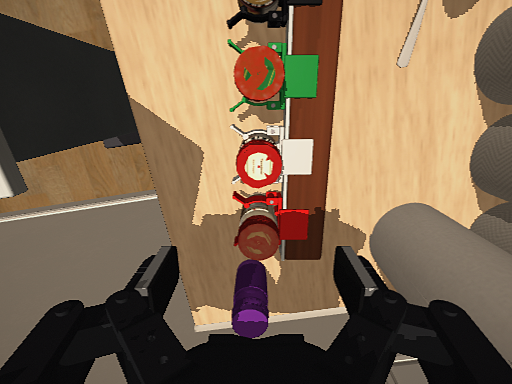

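View pics/s9.png

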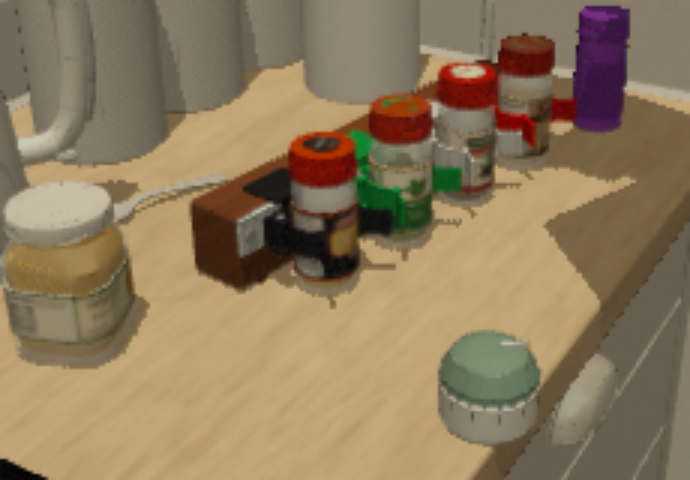

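Both views show all four jars upright in their own clips with feet on the worktop: black, green (74,259), white (165,259) and red (235,258). The honey jar and egg timer haven't moved, and the gripper touches nothing.

```bash
python3 -c "
from rig import workorder
print(workorder.finish_job())"
```

```text
the job is handed in; nothing more can be done
None
```

All four jars are snapped into the clips of their own colour and upright, the honey jar and egg timer were left where they stood, and the job is handed in at about 35 s; no verdict was returned.

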